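# Rewind a label cassette until the strip lets go and rack it

### The arm

A 6-joint arm with a two-finger parallel gripper is mounted at the origin on a cart in front of the work surface, level with it; the furniture and walls round the work are solid. World frame = base frame: x ahead of the robot, y to its left, z up, the work surface at z = 0. Lengths are in m, angles in degrees, forces in N, time in s.
With the tool pointing down it reaches from about 0.25 to 0.725 m from the base axis. Payload 9.7 kg.
Tool frame: the origin (TCP) lies at the very end of the fingers, on their centre line; the grasp point (between the pads) lies 19 mm behind it; z points along the fingers, y is the line along which they close (so a half turn about z gives the same grasp; the last joint's range is limited). The gripper opens to 85 mm and grips with 20 to 120 N. Pads are 22 mm wide; open, the fingers measure 114 mm over their backs; the gripper's body (76 mm by 85 mm) begins 54 mm behind the grasp point. The pads swing forward as they close: fully open they stand 13 mm farther back than shut.
Start: joints at [64.343, 4.979, 10.078, 95.1, 0, 90], TCP at [0.238, 0.496, 0.231] pointing down, gripper open.
Joint ranges: [-179.16, 179.16], [-48.56, 103.87], [-65.8, 70.77], [-126.05, 130.52], [-82.76, 87.17], [-180, 180]. Speed limits (degrees/s): [127.2, 127.2, 147.25, 180, 180, 180].

### API

Orientations are given as [roll, pitch, yaw] about the fixed x, y, z axes, in that order (R = Rz(yaw) Ry(pitch) Rx(roll)).
In Python, from workcell import bot gives the robot as it stands.
- The arm moves only by the tool arm_command, never from a script. Its argument "series" is a list of rows, each a list of 4 numbers: the shift along the tool's x, y, z in m, then the turn about the tool's z in rad. A call has exactly 5 rows; each row is the pose to reach, as a shift and turn from the pose commanded when the call began, along the tool's axes at that moment; what a row does not reach only later rows make up. A row lasts 1/10 s, in which the tool goes at most 50 mm and 8.59 degrees, less where a joint would pass 70% of its speed; a pose out of reach is approached as far as the arm can. A call with a gripper value outside its range is refused whole. "hand" is the finger opening in m, from 0 to 0.0854, set as the call begins (left out, the last holds). The fingers move at their own pace and stop on an object; "grip_force" is the grip in N (left out, the last holds). Time passes only in rows, so rows that repeat a pose let the fingers close, or fill a call up. It gives the time, the measured TCP pose, the force, the opening and the grip force at its end, in the units of the state.
- bot.get_obs(): the state, without advancing time (a new reading comes with each control period).
- bot.camera(name): name is "side" or "top" or "wrist"; returns a dict with "color" (480x640x3 uint8, blue, green, red), "camera_matrix" (3x3 intrinsics, pixels), "xyz" and "orientation" of the camera in the world; the wrist camera has in their place "T_tool_cam" (4x4, takes a point from camera to tool coordinates, whose origin is the TCP and whose axes are the flange's). Camera axes: x right, y up, looking along -z (the intrinsics and any distortion apply to the point x, -y, -z); pixel columns grow to the right and rows downward; lengths in m; the calibration is good to about 2 mm. A picture is of the moment at which its call begins: read the wrist's pose just before it. There is no depth.
- bot.job_done(): hands the job in; it is judged then, once.
Trained networks look in the newest picture that a camera, given by its name, has taken for a name from the list of things; names that differ only in an ending like _2 or _b are one class to them, and where a whole thing is asked for, a point or a joint stands for the part that bears it (a point fixed in the world has none). Each returns a list of dicts, best first, with "confidence" (0 to 1); they miss things now and then, are a little off and sometimes report something else, mostly with a low value. They report only what shows in the picture. A call takes as long as a camera call. They do not tell look-alikes from the thing itself.
- bot.find_in(camera, target): "location" ([column, row] in pixels, amid what is visible of it).
- bot.mark_of(camera, target): "location" ([column, row] in pixels: a listed point, or the origin of a listed thing).
The state is a dict: "time": time; "q": joint angles; "qd": joint speeds; "joint_efforts": joint torques, N m; "ee_pos": TCP position; "tcp_rot": TCP orientation; "wrist_force": force on the tool from outside, world axes, zero at the start; "torque": the same for the moment, N m; "opening": finger opening in m; "grasp_force": force on a finger pad.
Only numpy, scipy, OpenCV 4.12 (cv2) and the standard library are available. Lean on these libraries where they do the work, as an engineer would, in place of code of your own. Each camera call takes 0.05 s, during which the arm holds its last target. There are 200 camera calls.

### The job

Wind the label strip back into its cassette: turn the winder's rewind crank clockwise (seen from above) until the drag that you feel suddenly falls away for good, and stop within half a turn of that, so that the white tongue at the strip's end stays sticking out of the cassette. Then lift the cassette straight up out of its bay, without ever forcing it (it is locked in as long as the strip is still hooked up), and stand it upright on the floor of the empty pocket of the cassette rack and let go. Leave everything else on the counter as it is.

Things in the scene. Friction and masses are not known exactly. Their poses are not given: they have to be found in the camera images.
- winder: label winder, white desk-top case 110 (x) x 220 (y) x 62 mm high, fixed; origin at the centre of its underside, z up. On its flat deck (z 62 mm) stands the crank at y -60 mm; the cassette bay, open at the top, is at y +55 mm: 39 x 65 mm, floor 17 mm above the underside, about 1.5 mm of play round the cassette. A 10 mm wide slot for the strip runs from the bay toward the crank
- crank: steel crank; origin on its upright axis at deck height (z 62 mm). Clockwise from above winds the strip back. Force at the knob: up to one turn of slack at first (under 1 N), then a drag of about 10 N while turning (some 5 N stay when the hand halts); 1.4 to 3.3 turns from the start the strip's tail comes off the take-up, the drag drops at once to under 1 N for good and the cassette is unlocked
- knob_mid (a point): middle of the crank's upright black knob, a cylinder of 18 mm diameter, 46 mm from the crank's axis, reaching from 11.5 to 45.5 mm above the deck (this point: 32.5 mm). It spins freely on its pin, so a gripper can hold it without turning. The crank's arm below it is 11 mm high over the deck
- cassette: label cassette, upright black plastic box 36 (x) x 62 (y) x 80 mm high with a paper label on top, about 0.2 kg; origin at the centre of its underside. It stands in the winder's bay, its axes parallel to the winder's, the top 35 mm over the deck. A hidden bolt locks it there (with about 2 mm of lift) until the strip has come off the take-up
- tongue (a joint): how far (m) the stiff white tongue at the strip's end is drawn into the cassette: 0 = sticks out 12 mm from the cassette's -y face (28 to 42 mm above its underside, hidden in the slot while in the bay), 0.012 = all in. It stays at 0 until about half a turn after the drag has dropped; cranking on then draws it in 1 mm for every 30 degrees
- rack: plywood cassette rack 60 (x) x 176 (y) mm, fixed to the counter, with two pockets 40 x 66 mm side by side along y, walls 28 mm high in all, floor 6 mm above the counter; origin at the centre of its underside. The pocket at y +43 mm holds the spare cassette, the one at y -43 mm is empty
- pocket (a point): centre of the floor of the rack's empty pocket; axes parallel to the rack's. A cassette stands in it with its long side along y, either way round, about 2 mm of play all round
- spare: another cassette of the same size, standing in the rack's other pocket; leave it there
- stamp: wooden rubber stamp, 27 x 36 x 70 mm, standing; origin at its underside; leave it
- string_spool: spool of string, 41 mm wide, 45 mm high; origin at its underside; leave it
- tincture_bottle: small dark bottle, 28 mm wide, 69 mm high; origin at its underside; leave it
- weight_50g: brass balance weight 23 mm wide, 30 mm high; origin at its underside; leave it
- weight_20g: brass balance weight 18 mm wide, 22 mm high; origin at its underside; leave it
- pen_0: pen, 143 mm long, lying; leave it
Not all that is in view belongs to the job. Leave any green look-alike of the rack alone. What is shaped like the winder but red is not meant.

How it is judged (in metres and radians):
On the way:
1. the cassette is lifted clear out of the winder's bay (z of cassette in the frame of winder above 0.065 m), for 0.1 s.
At the end, for the whole second after the job is handed in: the cassette stands upright and still on the floor of the rack's empty pocket, its origin within 4 mm of the pocket's floor centre and its long side along the pocket, the tongue not drawn in by more than 4 mm (horizontal distance between cassette and pocket below 0.004 m and z of cassette in the frame of pocket between -0.004 and 0.004 m and angle between cassette's own z axis and vertical below 0.08 rad and angle between the y axis of cassette and the y axis of pocket, either way round below 0.15 rad and linear speed of cassette below 0.01 m/s and value of joint tongue below 0.004 m); the robot touches nothing.
It fails at once if the cassette is forced against the winder (over 30 N between them) (contact force between cassette and winder above 30 N).
It fails at once if a bystander is moved by more than 15 mm (distance of any of spare, stamp, string_spool, tincture_bottle, weight_50g, weight_20g, pen_0 from where it was at the start of the episode above 0.015 m).
It also fails if it takes over 72 s, if anything falls off the work surface, if the arm or the gripper's body presses on something with over 40 N, if the wrist force passes 120 N, or if a joint passes its speed limit or range.

## Working session

There is one attempt and no reset: what is moved stays moved. The work goes in short steps, Python scripts to look and compute and a tool call to move; the robot and the scene stay as the last step left them, time stands still between calls to the robot, and variables do not carry over. Pictures are saved under pics/ and viewed, at most 10 in all, crops included, and the job is handed in when it is done.

Besides the shell and the picture viewer there is one more tool, called by a JSON object that holds its "api" and its "payload", one argument or row to a line. arm_command: Moves the arm, as the interface text tells. Its arguments: {"type":"object","properties":{"series":{"type":"array"},"hand":{"type":"number"},"grip_force":{"type":"number"}},"required":["series"]}

```bash
ls; mkdir -p pics
cat > h.py <<'E'
import numpy as np, cv2
from scipy.spatial.transform import Rotation as R
from workcell import bot
def cam(name):
    o=bot.get_obs(); c=bot.camera(name); K=np.array(c["camera_matrix"])
    if "T_tool_cam" in c:
        T=np.eye(4);T[:3,:3]=R.from_euler('xyz',o["tcp_rot"],degrees=True).as_matrix();T[:3,3]=o["ee_pos"]
        T=T@np.array(c["T_tool_cam"])
        return c,K,T[:3,3],T[:3,:3]
    return c,K,np.array(c["xyz"]),c["orientation"]
def ray(px,z,K,p,Rm,dist=None):
    u=cv2.undistortPoints(np.array([[px]],float),K,dist)[0,0]
    d=Rm@np.array([u[0],-u[1],-1]); return p+d*(z-p[2])/d[2]
E
python3 - <<'E'
from h import *
print(bot.get_obs())
for n in ["top","side"]:
    c,K,p,o=cam(n); print(n,{k:v for k,v in c.items() if k!="color"})
    cv2.imwrite(f"pics/{n}0.png",c["color"])
    for t in ["winder","crank","knob_mid","cassette","rack","pocket","spare"]:
        print(t,[(np.round(d["location"]),round(d["confidence"],2)) for d in bot.mark_of(n,t)][:4])
E
```

```text
pics
{'time': 0.0, 'q': array([6.43425679e+01, 5.01086317e+00, 1.00365134e+01, 9.50973542e+01,
       8.07794393e-04, 8.99993245e+01]), 'qd': array([ 0.0398392 ,  0.08762443, -0.04949541, -0.0709552 , -0.02626703,
       -0.04007563]), 'joint_efforts': array([ 7.87475929e-04, -5.20386314e+01,  4.64805400e+01,  1.62004289e-02,
        1.27862822e-04,  8.26559216e-06]), 'ee_pos': array([0.23805371, 0.49559027, 0.23060376]), 'tcp_rot': array([-1.79928296e+02, -8.08639127e-04,  1.54343242e+02]), 'wrist_force': array([-0.39677187,  0.10090586, -0.32567816]), 'torque': array([-0.01944435, -0.02585789, -0.02093561]), 'grasp_force': 0.0, 'opening': 0.08531957839855862}
top {'camera_matrix': array([[450.96031131,   0.        , 320.75160607],
       [  0.        , 450.96031131, 240.71438941],
       [  0.        ,   0.        ,   1.        ]]), 'xyz': array([0.23991959, 0.02940179, 1.35027747]), 'orientation': array([ 12.66702557,  -0.38118169, -86.03505321])}
winder [(array([287., 238.]), 0.97), (array([181., 255.]), 0.85)]
crank [(array([304., 235.]), 0.66), (array([200., 249.]), 0.45)]
knob
[... 467 characters left out ...]
   ]]), 'xyz': array([ 0.54277562, -0.83587697,  0.69775825]), 'orientation': array([55.49398931, -0.40408838,  0.79905511])}
winder [(array([304., 186.]), 0.77), (array([326., 242.]), 0.67)]
crank [(array([299., 178.]), 0.72), (array([321., 237.]), 0.6), (array([378., 231.]), 0.19)]
knob_mid [(array([315., 325.]), 0.62), (array([319., 168.]), 0.53), (array([322., 232.]), 0.48)]
cassette [(array([328., 225.]), 0.9), (array([308., 339.]), 0.5)]
rack [(array([226., 336.]), 0.79), (array([308., 336.]), 0.77), (array([349., 272.]), 0.54)]
pocket [(array([308., 351.]), 0.96), (array([229., 349.]), 0.74), (array([325., 237.]), 0.23)]
spare [(array([401., 330.]), 0.72), (array([311., 322.]), 0.58)]
```

View pics/top0.png

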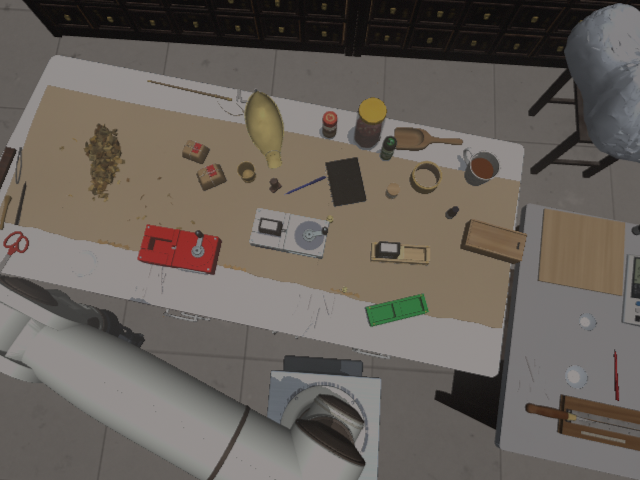

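View pics/side0.png

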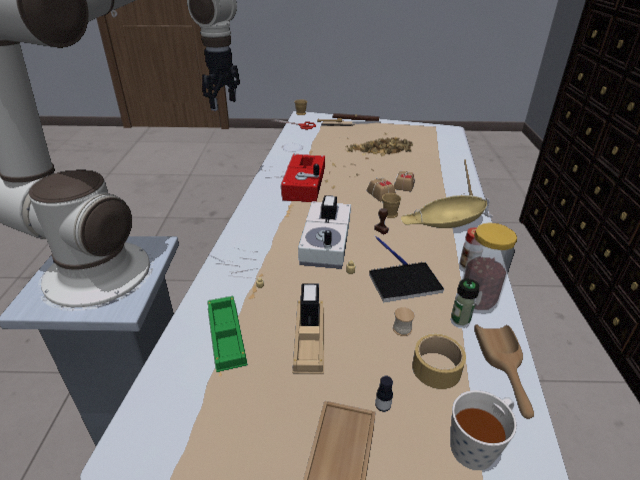

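```bash
cat >> h.py <<'E'
def rot(o):
    o=np.array(o)
    return o if o.shape==(3,3) else R.from_euler('xyz',o,degrees=True).as_matrix()
E
python3 - <<'E'
from h import *
for n in ["top","side"]:
    c,K,p,o=cam(n); o=rot(o)
    for t,z in [("winder",0),("crank",.062),("knob_mid",.0945),("cassette",.017),("rack",0),("pocket",.006),("spare",.006)]:
        print(n,t,[(np.round(ray(d["location"],z,K,p,o)[:2],3),round(d["confidence"],2)) for d in bot.mark_of(n,t)][:3])
E
```

```text
top winder [(array([0.545, 0.138]), 0.81), (array([0.467, 0.448]), 0.67), (array([0.697, 0.103]), 0.38)]
top crank [(array([0.551, 0.079]), 0.45), (array([0.474, 0.388]), 0.45)]
top knob_mid [(array([0.517, 0.395]), 0.43), (array([0.557, 0.028]), 0.36)]
top cassette [(array([0.557, 0.197]), 0.9)]
top rack [(array([ 0.517, -0.203]), 0.67), (array([ 0.353, -0.205]), 0.66)]
top pocket [(array([ 0.513, -0.237]), 0.96), (array([ 0.372, -0.235]), 0.71)]
top spare [(array([ 0.521, -0.155]), 0.84)]
side winder [(array([0.546, 0.141]), 0.79), (array([0.478, 0.469]), 0.65)]
side crank [(array([ 0.406, -0.109]), 0.75), (array([0.546, 0.08 ]), 0.47), (array([0.473, 0.367]), 0.43)]
side knob_mid [(array([0.553, 0.03 ]), 0.52), (array([0.523, 0.41 ]), 0.45)]
side cassette [(array([0.557, 0.207]), 0.73)]
side rack [(array([ 0.347, -0.197]), 0.83), (array([ 0.513, -0.203]), 0.72)]
side pocket [(array([ 0.365, -0.235]), 0.67), (array([ 0.518, -0.236]), 0.66), (array([ 0.711, -0.179]), 0.46)]
side spare [(array([ 0.518, -0.161]), 0.86)]
```

The top view shows the white winder around (289,233), its cassette at (270,227) and its knob at (324,230). The wooden rack is at (400,253), with its empty pocket on the right at about (413,255). The red winder and green rack are decoys. Networks and both views agree to about 1 cm, so I'll move over the winder now.

{"api": "arm_command", "payload": {
  "series": [
    [-0.045,-0.022,-0.014,0.12],
    [-0.09,-0.044,-0.028,0.24],
    [-0.135,-0.066,-0.04,0.36],
    [-0.18,-0.088,-0.05,0.48],
    [-0.22,-0.108,-0.06,0.6]
  ]
}}

```text
time: 2.1
ee_pos: [0.3891, 0.3034, 0.2914]
tcp_rot: [180.0, -0.0, 119.7]
wrist_force: [0.4, 0.5, 0.0]
opening: 0.0856
grasp_force: 0.0
```

```bash
cat >> h.py <<'E'
def delta(goal,yaw=None,log=True):
    o=bot.get_obs(); M=R.from_euler('xyz',o["tcp_rot"],degrees=True).as_matrix()
    d=M.T@(np.array(goal)-o["ee_pos"]); t=0
    if yaw is not None: t=-np.radians((yaw-o["tcp_rot"][2]+90)%180-90)
    print("t",round(o["time"],2),"pos",o["ee_pos"].round(4),"rot",o["tcp_rot"].round(2),"f",o["wrist_force"].round(1),"delta",d.round(4),"turn",round(t,3),"q6",o["q"][5].round(1))
E
python3 -c "
from h import *
delta([0.53,0.12,0.30],85)
print(bot.camera('wrist')['T_tool_cam'])"
```

```text
t 2.1 pos [0.3891 0.3034 0.2914] rot [179.96  -0.   119.7 ] f [0.4 0.5 0. ] delta [-0.2291  0.0315 -0.0086] turn 0.606 q6 98.2
[[-1.98492175e-04  9.57386168e-01  2.88810812e-01  7.42941424e-02]
 [ 9.99999857e-01  3.33323289e-04 -4.17667741e-04 -1.73733855e-04]
 [-4.96136689e-04  2.88810688e-01 -9.57386098e-01 -1.43803594e-01]
 [ 0.00000000e+00  0.00000000e+00  0.00000000e+00  1.00000000e+00]]
```

{"api": "arm_command", "payload": {
  "series": [
    [-0.046,0.006,-0.002,0.12],
    [-0.092,0.012,-0.004,0.24],
    [-0.138,0.018,-0.006,0.36],
    [-0.184,0.025,-0.008,0.48],
    [-0.229,0.031,-0.009,0.605]
  ]
}}

```text
time: 2.65
ee_pos: [0.5304, 0.1204, 0.3]
tcp_rot: [180.0, -0.0, 85.0]
wrist_force: [0.7, 0.5, 0.6]
opening: 0.0853
grasp_force: 0.0
```

Run:
```python
from h import *
c,K,p,o=cam("wrist"); cv2.imwrite("pics/w1.png",c["color"])
for t,z in [("winder",0),("crank",.062),("knob_mid",.0945),("cassette",.017),("pocket",.006)]:
    print(t,[(np.round(d["location"]),np.round(ray(d["location"],z,K,p,o)[:2],4),round(d["confidence"],2)) for d in bot.mark_of("wrist",t)][:3])
delta([.55,.03,.2])
```

```text
winder [(array([335., 178.]), array([0.5498, 0.1378]), 0.94)]
crank [(array([334., 233.]), array([0.5419, 0.0804]), 0.85)]
knob_mid [(array([346., 282.]), array([0.5514, 0.0304]), 0.73), (array([461., 193.]), array([0.679 , 0.1231]), 0.57)]
cassette [(array([334., 135.]), array([0.5525, 0.1931]), 0.93), (array([347., 281.]), array([ 0.5554, -0.0045]), 0.24)]
pocket [(array([235., 415.]), array([ 0.3564, -0.2343]), 0.92)]
t 2.95 pos [0.5291 0.1227 0.2999] rot [-1.7999e+02 -1.0000e-02  8.5390e+01] f [ 1.3 -0.4  0. ] delta [-0.0908  0.0283  0.0998] turn 0 q6 107.7
```

View pics/w1.png

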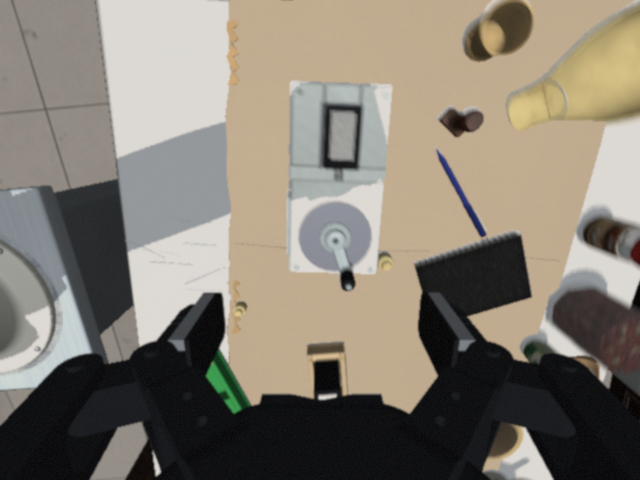

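The picture shows the deck corners at about (290,82), (392,83), (379,273) and (289,271). The crank axis is at (335,237), the knob's top at (348,282) and the cassette's top at about (342,137). A small brass weight stands low beside the winder at (386,261).

Run:
```python
from h import *
c,K,p,o=cam("wrist")
W=[ray(q,.062,K,p,o)[:2] for q in [(290,82),(392,83),(379,273),(289,271)]]
C=[ray(q,.097,K,p,o)[:2] for q in [(325,104),(361,105),(358,170),(321,167)]]
for A in (W,C): print(np.round(A,4).tolist(),np.mean(A,0).round(4),cv2.minAreaRect(np.float32(A)*1000))
print(ray((348,276),.1075,K,p,o), ray((335,237),.075,K,p,o))
for q in [(.5514,.0304,.20)]: delta(q,85)
```

```text
[[0.506, 0.2528], [0.6134, 0.2431], [0.5931, 0.0267], [0.4815, 0.0384]] [0.5485 0.1403] ((548.6425170898438, 140.63621520996094), (217.3274688720703, 112.14790344238281), 84.01470947265625)
[[0.5406, 0.2253], [0.5756, 0.2215], [0.5696, 0.1591], [0.5318, 0.1653]] [0.5544 0.1928] ((553.9443969726562, 192.33297729492188), (62.6604118347168, 38.25094223022461), 83.88865661621094)
[0.55199639 0.04613936 0.1075    ] [0.54139989 0.08202173 0.075     ]
t 3.0 pos [0.5289 0.123  0.3   ] rot [ 1.7999e+02 -1.0000e-02  8.5420e+01] f [-0.3  0.7  0.5] delta [-0.0906  0.0298  0.0999] turn 0.007 q6 107.7
```

{"api": "arm_command", "payload": {
  "series": [
    [-0.03,0.01,0.03,0.025],
    [-0.06,0.02,0.06,0.025],
    [-0.086,0.0286,0.1,0.025],
    [-0.086,0.0286,0.14,0.025],
    [-0.086,0.0286,0.16,0.025]
  ],
  "hand": 0.07
}}

```text
time: 3.5
ee_pos: [0.5492, 0.0345, 0.1364]
tcp_rot: [-179.8, 0.0, 83.9]
wrist_force: [-0.2, 0.6, 0.8]
opening: 0.0701
grasp_force: 0.0
```

Run:
```python
from h import *
c,K,p,o=cam("wrist"); cv2.imwrite("pics/w2.png",c["color"])
for t,z in [("crank",.062),("knob_mid",.0945),("cassette",.017)]:
    print(t,[(np.round(d["location"]),np.round(ray(d["location"],z,K,p,o)[:2],4),round(d["confidence"],2)) for d in bot.mark_of("wrist",t)][:3])
delta([.5505,.035,.078],84)
```

```text
crank [(array([304., 182.]), array([0.5423, 0.0799]), 0.6)]
knob_mid [(array([327., 266.]), array([0.5521, 0.0325]), 0.57)]
cassette [(array([308.,   9.]), array([0.5557, 0.1915]), 0.69)]
t 3.7 pos [0.5508 0.035  0.1409] rot [ 1.7996e+02 -1.0000e-02  8.3970e+01] f [-0.3  0.4  0.9] delta [-0.0001 -0.0004  0.0629] turn -0.0 q6 99.7
```

View pics/w2.png

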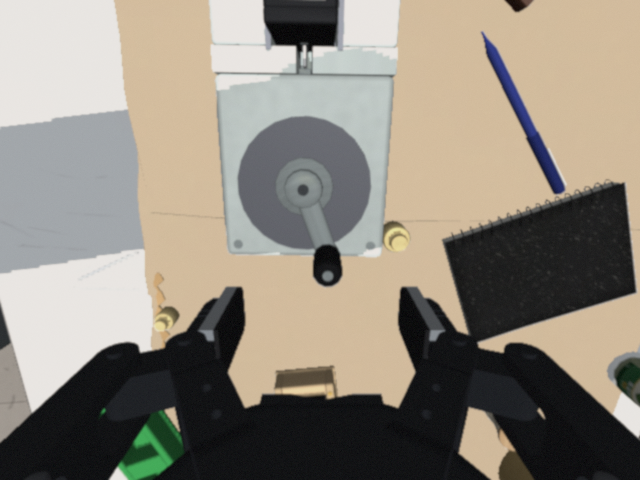

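The knob, at (327,266), is centred between the fingers and the path down is clear. I'll go down and grip it.

{"api": "arm_command", "payload": {
  "series": [
    [0,0,0.03,0],
    [0,0,0.058,0],
    [0,0,0.063,0],
    [0,0,0.063,0],
    [0,0,0.063,0]
  ]
}}

```text
time: 4.2
ee_pos: [0.552, 0.0344, 0.0791]
tcp_rot: [179.8, -0.0, 83.9]
wrist_force: [-0.7, -0.4, 1.2]
opening: 0.0699
grasp_force: 0.0
```

{"api": "arm_command", "payload": {
  "series": [
    [0,0,0,0],
    [0,0,0,0],
    [0,0,0,0],
    [0,0,0,0],
    [0,0,0,0]
  ],
  "hand": 0.0,
  "grip_force": 50
}}

```text
time: 4.7
ee_pos: [0.5512, 0.0341, 0.0773]
tcp_rot: [180.0, -0.0, 83.9]
wrist_force: [-0.1, 0.3, 5.0]
opening: 0.0165
grasp_force: 48.7
```

Run:
```python
from h import *
o=bot.get_obs(); print(o["opening"],o["grasp_force"]); delta([.5505,.035,.078],84)
M=R.from_euler('xyz',o["tcp_rot"],degrees=True).as_matrix()
v=o["ee_pos"][:2]-[.5423,.0802]; a0=np.arctan2(v[1],v[0]); print(np.degrees(a0),np.hypot(*v))
# rows relative to start, tool axes, clockwise (angle falls)
for s in range(0,360,100):
    a=np.radians(np.degrees(a0)-s)
    P=lambda b:.046*np.array([np.cos(b),np.sin(b),0])
    print(s,[np.round(M.T@(P(a-np.radians(20*k))-P(a)),4)[:2].tolist() for k in range(1,6)])
```

```text
0.016468366829668762 48.69307994842529
t 4.7 pos [0.5512 0.0341 0.0773] rot [ 1.7996e+02 -1.0000e-02  8.3860e+01] f [-0.1  0.3  5. ] delta [ 0.0009 -0.0008 -0.0007] turn -0.002 q6 99.7
-79.0885392705991 0.046991005808661356
0 [[-0.002, -0.0159], [0.0016, -0.0314], [0.0103, -0.0448], [0.0231, -0.0545], [0.0383, -0.0591]]
100 [[0.016, 0.0008], [0.0307, 0.0071], [0.0424, 0.0179], [0.0496, 0.0322], [0.0516, 0.048]]
200 [[-0.0036, 0.0156], [-0.0123, 0.029], [-0.025, 0.0386], [-0.0403, 0.0433], [-0.0563, 0.0425]]
300 [[-0.0147, -0.0062], [-0.0264, -0.0171], [-0.0337, -0.0313], [-0.0356, -0.0472], [-0.032, -0.0628]]
```

```bash
cat >> h.py <<'E'
def crank_rows(c,a0=None,r=.046,z=0.):
    o=bot.get_obs(); M=R.from_euler('xyz',o["tcp_rot"],degrees=True).as_matrix()
    v=o["ee_pos"][:2]-np.array(c); a=np.degrees(np.arctan2(v[1],v[0])) if a0 is None else a0
    print("angle",a,"r",np.hypot(*v))
    P=lambda b:r*np.array([np.cos(np.radians(b)),np.sin(np.radians(b)),0])
    for s in range(4):
        b=a-90*s
        print(s,[np.round(M.T@(P(b-18*k)-P(b)),4)[:2].tolist() for k in range(1,6)])
E
python3 -c "
from h import *
crank_rows([.5423,.0802])"
```

```text
angle -79.0885392705991 r 0.046991005808661356
0 [[-0.002, -0.0143], [0.0005, -0.0284], [0.0072, -0.0411], [0.0176, -0.0511], [0.0305, -0.0575]]
1 [[0.0143, -0.002], [0.0284, 0.0005], [0.0411, 0.0072], [0.0511, 0.0176], [0.0575, 0.0305]]
2 [[0.002, 0.0143], [-0.0005, 0.0284], [-0.0072, 0.0411], [-0.0176, 0.0511], [-0.0305, 0.0575]]
3 [[-0.0143, 0.002], [-0.0284, -0.0005], [-0.0411, -0.0072], [-0.0511, -0.0176], [-0.0575, -0.0305]]
```

{"api": "arm_command", "payload": {
  "series": [
    [-0.002,-0.0143,-0.001,0],
    [0.0005,-0.0284,-0.001,0],
    [0.0072,-0.0411,-0.001,0],
    [0.0176,-0.0511,-0.001,0],
    [0.0305,-0.0575,-0.001,0]
  ]
}}

```text
time: 5.2
ee_pos: [0.4967, 0.0713, 0.0776]
tcp_rot: [180.0, 0.0, 83.9]
wrist_force: [13.0, 0.8, -8.4]
opening: 0.0162
grasp_force: 49.2
```

{"api": "arm_command", "payload": {
  "series": [
    [0.0143,-0.001,0,0],
    [0.0284,0.001,0,0],
    [0.0411,0.0077,0,0],
    [0.0511,0.0181,0,0],
    [0.0575,0.031,0,0]
  ]
}}

```text
time: 5.7
ee_pos: [0.5346, 0.1249, 0.0774]
tcp_rot: [-180.0, 0.1, 83.9]
wrist_force: [1.2, -12.1, -4.1]
opening: 0.0168
grasp_force: 50.1
```

{"api": "arm_command", "payload": {
  "series": [
    [0.001,0.0143,0,0],
    [-0.0015,0.0284,0,0],
    [-0.008,0.0406,0,0],
    [-0.0182,0.0503,0,0],
    [-0.031,0.0565,0,0]
  ]
}}

```text
time: 6.2
ee_pos: [0.5871, 0.0902, 0.0775]
tcp_rot: [-179.9, -0.2, 84.0]
wrist_force: [-6.5, 10.3, 0.1]
opening: 0.0164
grasp_force: 50.8
```

```bash
python3 -c "
from h import *
bot.camera('top');bot.camera('top')
crank_rows([.5423,.0802]);delta([0.5423,.0802,.077])"
```

```text
angle 10.713462719396578 r 0.04579313773763173
0 [[-0.0143, 0.002], [-0.0284, -0.0006], [-0.0411, -0.0074], [-0.0511, -0.0178], [-0.0573, -0.0307]]
1 [[-0.002, -0.0143], [0.0006, -0.0284], [0.0074, -0.0411], [0.0178, -0.0511], [0.0307, -0.0573]]
2 [[0.0143, -0.002], [0.0284, 0.0006], [0.0411, 0.0074], [0.0511, 0.0178], [0.0573, 0.0307]]
3 [[0.002, 0.0143], [-0.0006, 0.0284], [-0.0074, 0.0411], [-0.0178, 0.0511], [-0.0307, 0.0573]]
t 6.3 pos [0.5873 0.0887 0.0775] rot [-1.799e+02 -1.500e-01  8.389e+01] f [-2.   5.5 -1.8] delta [-0.0133 -0.0438  0.0005] turn 0 q6 104.6
```

{"api": "arm_command", "payload": {
  "series": [
    [-0.0143,0.001,0,0],
    [-0.0284,-0.0012,0,0],
    [-0.0408,-0.0077,0,0],
    [-0.0507,-0.018,0,0],
    [-0.057,-0.0307,0,0]
  ]
}}

```text
time: 6.8
ee_pos: [0.5529, 0.0345, 0.0777]
tcp_rot: [179.8, -0.0, 83.9]
wrist_force: [11.6, 4.6, -8.8]
opening: 0.0163
grasp_force: 50.1
```

{"api": "arm_command", "payload": {
  "series": [
    [-0.002,-0.0143,0,0],
    [0.0006,-0.0284,0,0],
    [0.0074,-0.0408,0,0],
    [0.0178,-0.0508,0,0],
    [0.0307,-0.057,0,0]
  ]
}}

```text
time: 7.3
ee_pos: [0.4972, 0.0697, 0.0776]
tcp_rot: [180.0, 0.2, 83.8]
wrist_force: [8.5, -10.2, -6.1]
opening: 0.0165
grasp_force: 50.2
```

```bash
python3 -c "
from h import *
crank_rows([.5423,.0802]);delta([0.5423,.0802,.077])"
```

```text
angle -166.91056928091376 r 0.046326895563444735
0 [[0.0142, -0.0026], [0.0284, -0.0007], [0.0414, 0.0056], [0.0518, 0.0155], [0.0586, 0.0282]]
1 [[0.0026, 0.0142], [0.0007, 0.0284], [-0.0056, 0.0414], [-0.0155, 0.0518], [-0.0282, 0.0586]]
2 [[-0.0142, 0.0026], [-0.0284, 0.0007], [-0.0414, -0.0056], [-0.0518, -0.0155], [-0.0586, -0.0282]]
3 [[-0.0026, -0.0142], [-0.0007, -0.0284], [0.0056, -0.0414], [0.0155, -0.0518], [0.0282, -0.0586]]
t 7.3 pos [0.4972 0.0697 0.0776] rot [179.96   0.23  83.77] f [  8.5 -10.2  -6.1] delta [0.0153 0.0437 0.0006] turn 0 q6 104.3
```

{"api": "arm_command", "payload": {
  "series": [
    [0.0143,-0.001,0,0],
    [0.0284,0.001,0,0],
    [0.0408,0.0077,0,0],
    [0.0507,0.0181,0,0],
    [0.057,0.0307,0,0]
  ]
}}

```text
time: 7.8
ee_pos: [0.5321, 0.1244, 0.0772]
tcp_rot: [-179.7, 0.2, 83.9]
wrist_force: [-9.8, -10.9, 2.8]
opening: 0.0165
grasp_force: 51.2
```

Tangential force (-x here) is still about 10 N. I'll go on.

{"api": "arm_command", "payload": {
  "series": [
    [0.001,0.0143,0,0],
    [-0.0015,0.0284,0,0],
    [-0.008,0.0406,0,0],
    [-0.0182,0.0503,0,0],
    [-0.031,0.0568,0,0]
  ]
}}

```text
time: 8.3
ee_pos: [0.5871, 0.0901, 0.0775]
tcp_rot: [-179.9, -0.2, 84.0]
wrist_force: [-5.9, 10.8, -1.5]
opening: 0.0167
grasp_force: 51.0
```

{"api": "arm_command", "payload": {
  "series": [
    [-0.0143,0.001,0,0],
    [-0.0284,-0.0012,0,0],
    [-0.0408,-0.0077,0,0],
    [-0.0507,-0.018,0,0],
    [-0.057,-0.0307,0,0]
  ]
}}

```text
time: 8.8
ee_pos: [0.5526, 0.0344, 0.0777]
tcp_rot: [179.8, -0.1, 83.9]
wrist_force: [10.5, 5.6, -8.5]
opening: 0.0164
grasp_force: 50.3
```

{"api": "arm_command", "payload": {
  "series": [
    [-0.002,-0.0143,0,0],
    [0.0006,-0.0284,0,0],
    [0.0074,-0.0408,0,0],
    [0.0178,-0.0508,0,0],
    [0.0307,-0.057,0,0]
  ]
}}

```text
time: 9.3
ee_pos: [0.4972, 0.0696, 0.0776]
tcp_rot: [179.9, 0.2, 83.8]
wrist_force: [9.5, -10.2, -6.8]
opening: 0.0165
grasp_force: 50.3
```

{"api": "arm_command", "payload": {
  "series": [
    [0.0143,-0.001,0,0],
    [0.0284,0.001,0,0],
    [0.0408,0.0077,0,0],
    [0.0507,0.0181,0,0],
    [0.057,0.0307,0,0]
  ]
}}

```text
time: 9.8
ee_pos: [0.5318, 0.1243, 0.0773]
tcp_rot: [-179.7, 0.1, 83.9]
wrist_force: [-9.4, -9.6, 3.0]
opening: 0.0164
grasp_force: 51.4
```

{"api": "arm_command", "payload": {
  "series": [
    [0.001,0.0143,0,0],
    [-0.0015,0.0284,0,0],
    [-0.008,0.0406,0,0],
    [-0.0182,0.0503,0,0],
    [-0.031,0.0568,0,0]
  ]
}}

```text
time: 10.3
ee_pos: [0.587, 0.09, 0.0775]
tcp_rot: [-179.9, -0.3, 84.0]
wrist_force: [-4.5, 11.3, -1.3]
opening: 0.0165
grasp_force: 51.1
```

{"api": "arm_command", "payload": {
  "series": [
    [-0.0143,0.001,0,0],
    [-0.0284,-0.0012,0,0],
    [-0.0408,-0.0077,0,0],
    [-0.0507,-0.018,0,0],
    [-0.057,-0.0307,0,0]
  ]
}}

```text
time: 10.8
ee_pos: [0.551, 0.034, 0.0774]
tcp_rot: [179.9, -0.0, 83.9]
wrist_force: [-0.0, 5.0, -2.2]
opening: 0.0165
grasp_force: 51.0
```

The drag is gone, with about 0 N tangential. I'll go on another 36° to make sure it isn't a brief dip.

{"api": "arm_command", "payload": {
  "series": [
    [-0.0015,-0.006,0,0],
    [-0.0022,-0.0117,0,0],
    [-0.002,-0.0173,0,0],
    [-0.001,-0.0228,0,0],
    [0.0005,-0.0284,0,0]
  ]
}}

```text
time: 11.3
ee_pos: [0.5216, 0.038, 0.0776]
tcp_rot: [180.0, -0.1, 83.9]
wrist_force: [5.2, 6.9, -7.5]
opening: 0.0167
grasp_force: 50.6
```

```bash
python3 -c "
from h import *
c=np.array([.5423,.0802])
for i in range(3):
    bot.camera('wrist'); o=bot.get_obs(); v=o['ee_pos'][:2]-c; v/=np.hypot(*v); f=o['wrist_force'][:2]
    print(f.round(1),'tang',round(f@np.array([v[1],-v[0]]),2),'rad',round(f@v,2))"
```

```text
[3.7 6.9] tang -0.19 rad -7.78
[2.7 6.4] tang 0.43 rad -6.93
[2.8 6.2] tang 0.24 rad -6.77
```

The drag is zero at halt as well, so the strip has come off. I'll release the knob and rise.

{"api": "arm_command", "payload": {
  "series": [
    [0,0,0,0],
    [0,0,0,0],
    [0,0,0,0],
    [0,0,0,0],
    [0,0,-0.02,0]
  ],
  "hand": 0.07
}}

```text
time: 11.95
ee_pos: [0.5203, 0.0369, 0.0958]
tcp_rot: [-179.8, 0.1, 83.9]
wrist_force: [0.1, 0.3, -0.2]
opening: 0.0698
grasp_force: 0.0
```

{"api": "arm_command", "payload": {
  "series": [
    [0,0,-0.04,0],
    [0,0,-0.08,0],
    [0.03,0,-0.12,0],
    [0.06,0.01,-0.14,0],
    [0.1,0.018,-0.14,0]
  ]
}}

```text
time: 12.45
ee_pos: [0.5516, 0.135, 0.2421]
tcp_rot: [179.7, -0.1, 83.8]
wrist_force: [0.7, -0.2, -0.3]
opening: 0.0698
grasp_force: 0.0
```

Run:
```python
from h import *
c=bot.camera("wrist")
c,K,p,o=cam("wrist"); cv2.imwrite("pics/w3.png",c["color"])
for t,z in [("winder",0),("cassette",.017)]:
    print(t,[(np.round(d["location"]),np.round(ray(d["location"],z,K,p,o)[:2],4),round(d["confidence"],2)) for d in bot.mark_of("wrist",t)][:3])
delta([.5545,.1945,.15],84)
```

```text
winder [(array([318., 204.]), array([0.5486, 0.1381]), 0.9)]
cassette [(array([320., 158.]), array([0.5562, 0.1916]), 0.82)]
t 12.65 pos [0.5501 0.1352 0.2374] rot [-1.7996e+02  3.0000e-02  8.3950e+01] f [-0.6 -0.4  0.2] delta [ 0.0595 -0.0018  0.0873] turn -0.001 q6 109.9
```

View pics/w3.png

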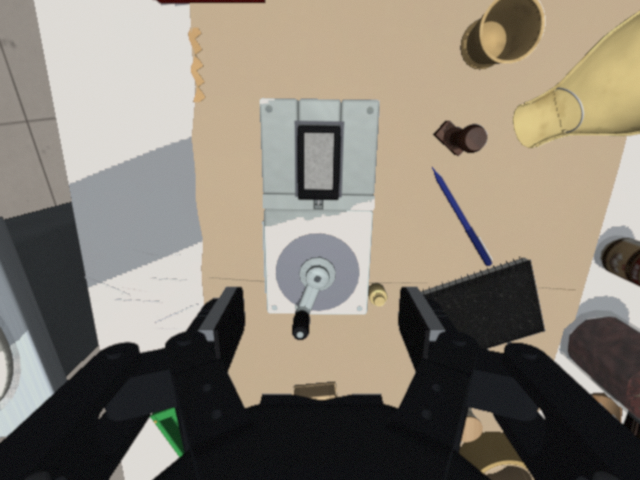

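The picture shows the cassette's top in line with the image axes, centred at about (319,160), with the tool between deck and cassette clear. Next I'll get its top centre by segmentation and move above it.

Run:
```python
from h import *
c,K,p,o=cam("wrist"); g=c["color"].max(2)
m=np.zeros_like(g); m[112:206,285:355]=(g[112:206,285:355]<60)*255
cs=max(cv2.findContours(m,cv2.RETR_EXTERNAL,cv2.CHAIN_APPROX_NONE)[0],key=cv2.contourArea)
r=cv2.minAreaRect(cs); print(r)
A=np.array([ray(q,.097,K,p,o)[:2] for q in cv2.boxPoints(r)])
print(A.round(4).tolist(),A.mean(0),cv2.minAreaRect(np.float32(A)*1000))
delta([*A.mean(0),.068],84)
```

```text
((321.5, 155.5), (75.0, 43.0), 90.0)
[[0.5417, 0.2238], [0.5763, 0.2201], [0.571, 0.1592], [0.5341, 0.1631]] [0.55580767 0.19153574] ((555.8102416992188, 191.53770446777344), (61.112709045410156, 37.11397171020508), 83.95397186279297)
t 12.7 pos [0.55   0.1344 0.2375] rot [-1.7996e+02  3.0000e-02  8.3890e+01] f [-0.1 -0.3  0.4] delta [ 0.0575 -0.0002  0.1694] turn -0.002 q6 109.9
```

{"api": "arm_command", "payload": {
  "series": [
    [0.03,0,0.03,0],
    [0.0585,-0.0006,0.06,0],
    [0.0585,-0.0006,0.1,0],
    [0.0585,-0.0006,0.125,0],
    [0.0585,-0.0006,0.125,0]
  ]
}}

```text
time: 13.2
ee_pos: [0.5537, 0.1912, 0.1089]
tcp_rot: [-179.7, 0.2, 83.8]
wrist_force: [0.1, -0.9, 0.1]
opening: 0.07
grasp_force: 0.0
```

{"api": "arm_command", "payload": {
  "series": [
    [0,0,0.015,0],
    [0,0,0.03,0],
    [0,0,0.044,0],
    [0,0,0.044,0],
    [0,0,0.044,0]
  ]
}}

```text
time: 13.7
ee_pos: [0.5557, 0.1928, 0.0688]
tcp_rot: [-180.0, 0.0, 83.9]
wrist_force: [-0.7, 0.1, 0.0]
opening: 0.0699
grasp_force: 0.0
```

{"api": "arm_command", "payload": {
  "series": [
    [0,0,0,0],
    [0,0,0,0],
    [0,0,0,0],
    [0,0,0,0],
    [0,0,0,0]
  ],
  "hand": 0.03,
  "grip_force": 20
}}

```text
time: 14.2
ee_pos: [0.5562, 0.1931, 0.0695]
tcp_rot: [179.9, -0.0, 83.9]
wrist_force: [-0.5, 0.3, 5.4]
opening: 0.0355
grasp_force: 21.5
```

```bash
python3 -c "
from h import *
bot.camera('side');delta([0.5552,.193,.068],84);o=bot.get_obs();print(o['opening'],o['grasp_force'],o['torque'])"
```

```text
t 14.25 pos [0.5562 0.193  0.0696] rot [ 1.7993e+02 -4.0000e-02  8.3870e+01] f [-0.6 -0.3  5.1] delta [-0.0002 -0.001   0.0015] turn -0.002 q6 115.3
0.03576185848514774 21.50571584701538 [0.02983824 0.13778195 0.03059317]
```

The grip is good: 35.6 mm opening and no lateral force. I'll tighten and test the lift gently by 4 mm.

{"api": "arm_command", "payload": {
  "series": [
    [0,0,0,0],
    [0,0,0,0],
    [0,0,-0.001,0],
    [0,0,-0.0025,0],
    [0,0,-0.004,0]
  ],
  "grip_force": 40
}}

```text
time: 14.75
ee_pos: [0.5554, 0.1927, 0.0722]
tcp_rot: [-179.9, 0.0, 83.9]
wrist_force: [-0.3, 0.1, -2.5]
opening: 0.0352
grasp_force: 40.0
```

Force is only -2.5 N, about the cassette's weight, so it is free. I'll lift it.

{"api": "arm_command", "payload": {
  "series": [
    [0,0,-0.004,0],
    [0,0,-0.009,0],
    [0,0,-0.015,0],
    [0,0,-0.022,0],
    [0,0,-0.03,0]
  ]
}}

```text
time: 15.25
ee_pos: [0.5558, 0.1928, 0.1035]
tcp_rot: [180.0, -0.0, 83.9]
wrist_force: [1.3, -0.4, -3.0]
opening: 0.0353
grasp_force: 40.0
```

{"api": "arm_command", "payload": {
  "series": [
    [0,0,-0.012,0],
    [0,0,-0.026,0],
    [0,0,-0.042,0],
    [0,0,-0.06,0],
    [0,0,-0.08,0]
  ]
}}

```text
time: 15.75
ee_pos: [0.5558, 0.1928, 0.1843]
tcp_rot: [180.0, -0.0, 83.9]
wrist_force: [0.2, -0.3, -1.7]
opening: 0.0352
grasp_force: 40.1
```

Run:
```python
from h import *
c,K,p,o=cam("top"); o=rot(o)
g=cv2.resize(c["color"][225:285,350:450],(800,480),interpolation=cv2.INTER_CUBIC); cv2.imwrite("pics/t2.png",g)
for n in ["top","side"]:
    c,K,p,o=cam(n);o=rot(o)
    for t,z in [("rack",0),("pocket",.006),("spare",.006)]:
        print(n,t,[(np.round(ray(d["location"],z,K,p,o)[:2],4),round(d["confidence"],2)) for d in bot.mark_of(n,t)][:3])
delta([.517,-.18,.23],90)
```

```text
top rack [(array([ 0.5139, -0.1937]), 0.95), (array([ 0.3539, -0.2066]), 0.91)]
top pocket [(array([ 0.512 , -0.2438]), 0.88), (array([ 0.3555, -0.2316]), 0.72)]
top spare [(array([ 0.5199, -0.1542]), 0.66)]
side rack [(array([ 0.516 , -0.1958]), 0.94), (array([ 0.3481, -0.1955]), 0.68)]
side pocket [(array([ 0.3645, -0.2358]), 0.93), (array([ 0.5204, -0.238 ]), 0.79)]
side spare [(array([ 0.5207, -0.1607]), 0.64)]
t 16.2 pos [0.5554 0.1927 0.1817] rot [-1.7992e+02  4.0000e-02  8.3870e+01] f [-0.7 -0.2 -1.3] delta [-0.3747  0.0015 -0.048 ] turn -0.107 q6 115.3
```

View pics/t2.png

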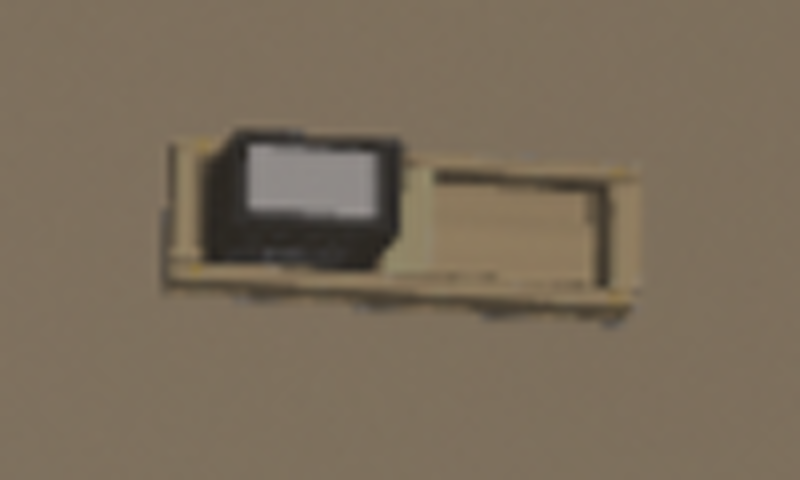

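The enlarged top view shows the wooden rack, with the spare on the left at (315,190) and the empty pocket on the right at about (520,228), yaw about 0 to 2°. I'll go past the rack so the wrist camera looks straight down on it.

{"api": "arm_command", "payload": {
  "series": [
    [-0.03,0,-0.03,0],
    [-0.075,0.003,-0.05,0],
    [-0.12,0.006,-0.068,0],
    [-0.168,0.009,-0.068,0],
    [-0.216,0.011,-0.068,0]
  ]
}}

```text
time: 16.7
ee_pos: [0.5435, -0.0247, 0.251]
tcp_rot: [180.0, -0.0, 83.9]
wrist_force: [1.3, -0.4, -2.0]
opening: 0.0353
grasp_force: 40.9
```

{"api": "arm_command", "payload": {
  "series": [
    [-0.049,0.002,0,-0.02],
    [-0.098,0.004,0,-0.04],
    [-0.147,0.006,0,-0.06],
    [-0.196,0.009,0,-0.08],
    [-0.244,0.011,0,-0.1]
  ]
}}

```text
time: 17.2
ee_pos: [0.528, -0.2689, 0.2503]
tcp_rot: [-180.0, -0.0, 89.6]
wrist_force: [1.0, 0.8, -0.8]
opening: 0.0349
grasp_force: 40.9
```

{"api": "arm_command", "payload": {
  "series": [
    [-0.02,0,0,0],
    [-0.02,0,0,0],
    [-0.02,0,0,0],
    [-0.02,0,0,0],
    [-0.02,0,0,0]
  ]
}}

```text
time: 17.7
ee_pos: [0.5287, -0.2855, 0.251]
tcp_rot: [180.0, 0.0, 89.7]
wrist_force: [-0.1, 0.9, -3.2]
opening: 0.0353
grasp_force: 40.8
```

Run:
```python
from h import *
c,K,p,o=cam("wrist"); cv2.imwrite("pics/w4.png",c["color"]); print(p)
for t,z in [("rack",0),("pocket",.006),("spare",.006)]:
    print(t,[(np.round(d["location"]),np.round(ray(d["location"],z,K,p,o)[:2],4),round(d["confidence"],2)) for d in bot.mark_of("wrist",t)][:3])
delta([.515,-.24,.15],89)
```

```text
[ 0.52879846 -0.21136818  0.39484192]
rack [(array([161., 120.]), array([ 0.3483, -0.1946]), 0.8), (array([308., 121.]), array([ 0.5141, -0.1963]), 0.75)]
pocket [(array([177., 159.]), array([ 0.3634, -0.2366]), 0.88), (array([310., 165.]), array([ 0.5162, -0.2448]), 0.66)]
spare [(array([309.,  78.]), array([ 0.5156, -0.1526]), 0.73), (array([490.,  94.]), array([ 0.7122, -0.1702]), 0.25)]
t 17.9 pos [ 0.5286 -0.2862  0.251 ] rot [1.7998e+02 1.0000e-02 8.9660e+01] f [-0.2 -0.6 -2.3] delta [ 0.0461 -0.0139  0.101 ] turn 0.011 q6 61.9
```

View pics/w4.png

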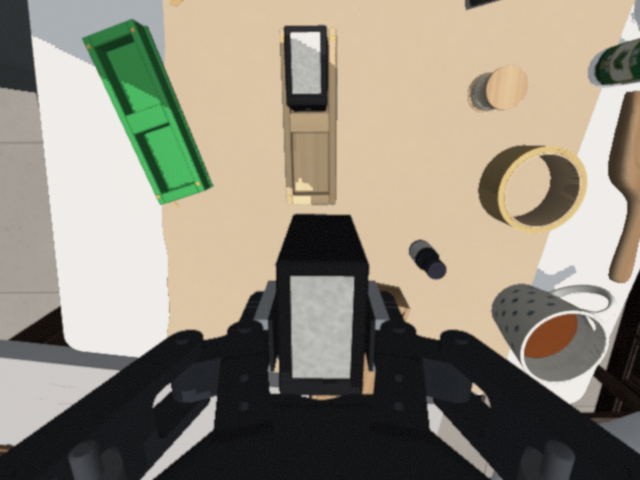

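The picture shows the rack's empty pocket at about (310,160), the spare at (306,67) and the held cassette, straight in the fingers, with its top face from (277,276) to (366,394). I'll enlarge the rack and the held top for exact edges.

Run:
```python
from h import *
im=cv2.imread("pics/w4.png")
a=cv2.resize(im[95:215,270:350],(400,600),interpolation=cv2.INTER_CUBIC)
b=cv2.resize(im[260:410,270:370],(400,600),interpolation=cv2.INTER_CUBIC)
b=cv2.convertScaleAbs(b,alpha=1.5,beta=20)
cv2.imwrite("pics/w4c.png",np.hstack([a,b]))
```

```text
(no output)
```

View pics/w4c.png

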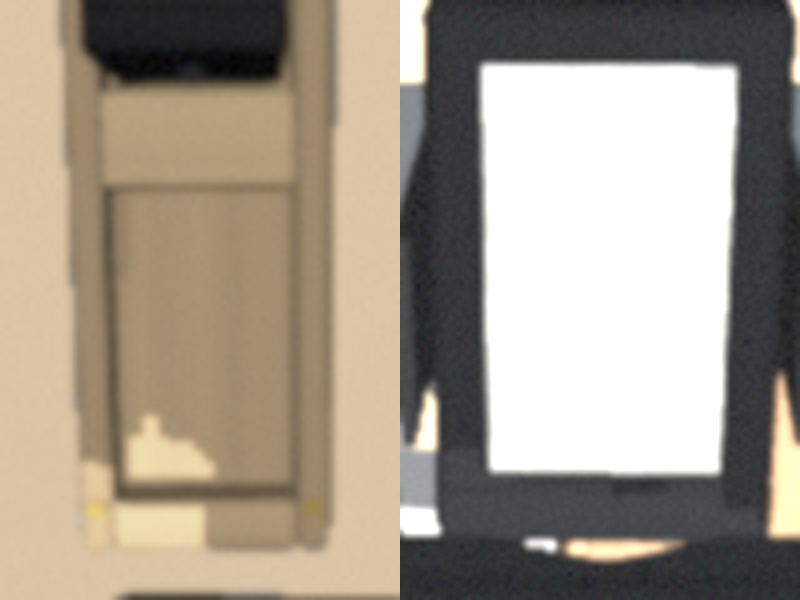

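The pocket's rim corners in the left crop are (103,185), (297,185), (295,497) and (116,497). The label corners on the held cassette are (480,63), (738,66), (722,470) and (488,474). The white tongue's tip shows at (540,545), so it is still out.

Run:
```python
from h import *
c,K,p,o=cam("wrist"); e=bot.get_obs()["ee_pos"]
P=np.array([ray((270+u/5,95+v/5),.028,K,p,o)[:2] for u,v in [(103,185),(297,185),(295,497),(116,497)]])
O=np.array([ray((270+u/5,95+v/5),.028,K,p,o)[:2] for u,v in [(80,470),(328,470),(328,548),(88,548)]])
L=np.array([ray((270+(u-400)/4,260+v/4),e[2]+.0275,K,p,o)[:2] for u,v in [(480,63),(738,66),(722,470),(488,474)]])
for A in (P,O,L): print(A.round(4).tolist(),A.mean(0).round(4),cv2.minAreaRect(np.float32(A)*1000))
print("tool-label",(L.mean(0)-e[:2]).round(4)); delta([*P.mean(0),.15],90)
```

```text
[[0.4964, -0.2088], [0.5374, -0.2091], [0.537, -0.2756], [0.4971, -0.2753]] [ 0.517  -0.2422] ((516.7017822265625, -242.2083282470703), (66.48731231689453, 41.02705383300781), 89.67112731933594)
[[0.4893, -0.2692], [0.5443, -0.2696], [0.5445, -0.2872], [0.4904, -0.2868]] [ 0.5171 -0.2782] ((516.8729248046875, -278.207275390625), (17.603290557861328, 55.282318115234375), 89.64564514160156)
[[0.5165, -0.2633], [0.5411, -0.2638], [0.5405, -0.31], [0.5158, -0.3103]] [ 0.5285 -0.2868] ((528.484619140625, -287.00982666015625), (47.046356201171875, 24.668752670288086), 89.11473846435547)
tool-label [-0.0001 -0.0005]
t 17.95 pos [ 0.5286 -0.2864  0.2509] rot [1.7999e+02 1.0000e-02 8.9640e+01] f [-0.5 -0.4 -3.4] delta [ 0.0441 -0.0119  0.1009] turn -0.006 q6 61.9
```

{"api": "arm_command", "payload": {
  "series": [
    [0.0224,-0.006,0,0],
    [0.0448,-0.0119,0.01,0],
    [0.0448,-0.0119,0.05,0],
    [0.0448,-0.0119,0.09,0],
    [0.0448,-0.0119,0.13,0]
  ]
}}

```text
time: 18.45
ee_pos: [0.5169, -0.2416, 0.1197]
tcp_rot: [179.9, 0.0, 89.6]
wrist_force: [0.4, -0.4, -2.9]
opening: 0.0354
grasp_force: 41.0
```

{"api": "arm_command", "payload": {
  "series": [
    [0,0,0.011,0],
    [0,0,0.011,0],
    [0,0,0.011,0],
    [0,0,0.011,0],
    [0,0,0.011,0]
  ]
}}

```text
time: 18.95
ee_pos: [0.5177, -0.2424, 0.1117]
tcp_rot: [179.9, 0.1, 89.6]
wrist_force: [0.3, -0.3, -2.4]
opening: 0.0354
grasp_force: 41.1
```

Run:
```python
from h import *
c=cam("side")[0]
cv2.imwrite("pics/s2.png",cv2.resize(c["color"][220:380,220:400],(720,600),interpolation=cv2.INTER_CUBIC))
delta([.517,-.2415,.085],89.65)
```

```text
t 19.0 pos [ 0.5175 -0.2423  0.1113] rot [1.7989e+02 5.0000e-02 8.9590e+01] f [-0.1  0.1 -3. ] delta [ 0.0008 -0.0005  0.0263] turn -0.001 q6 65.3
```

View pics/s2.png

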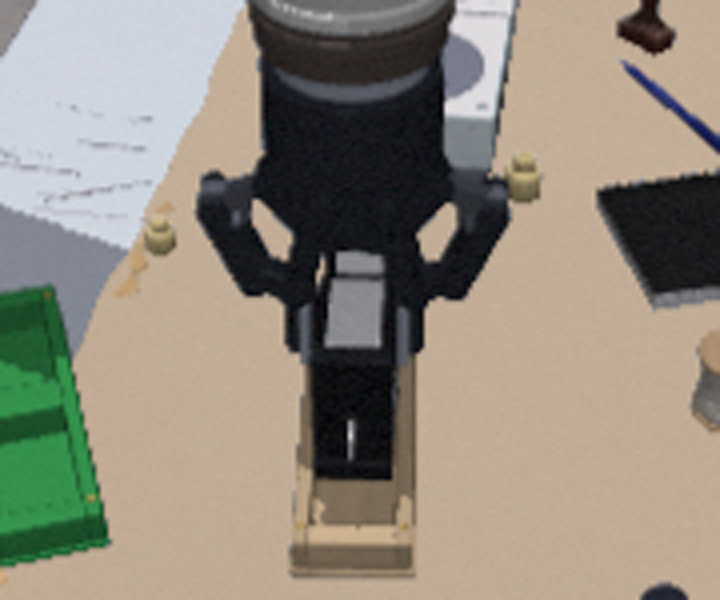

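The side view shows the cassette centred over the empty pocket with the white tongue at (350,437) sticking out. I'll lower it into the walls.

{"api": "arm_command", "payload": {
  "series": [
    [0.0005,-0.0003,0.015,0],
    [0.0005,-0.0003,0.025,0],
    [0.0005,-0.0003,0.031,0],
    [0.0005,-0.0003,0.037,0],
    [0.0005,-0.0003,0.043,0]
  ]
}}

```text
time: 19.5
ee_pos: [0.5165, -0.2414, 0.0661]
tcp_rot: [-180.0, -0.0, 89.6]
wrist_force: [-0.0, 0.6, -2.4]
opening: 0.0353
grasp_force: 41.2
```

It went in without contact. Now the last few mm.

{"api": "arm_command", "payload": {
  "series": [
    [0,0,0.003,0],
    [0,0,0.005,0],
    [0,0,0.006,0],
    [0,0,0.007,0],
    [0,0,0.007,0]
  ]
}}

```text
time: 20.0
ee_pos: [0.5166, -0.2415, 0.0599]
tcp_rot: [180.0, 0.0, 89.6]
wrist_force: [-0.9, -0.6, -2.2]
opening: 0.0357
grasp_force: 41.2
```

{"api": "arm_command", "payload": {
  "series": [
    [0,0,0.0005,0],
    [0,0,0.001,0],
    [0,0,0.0015,0],
    [0,0,0.002,0],
    [0,0,0.002,0]
  ]
}}

```text
time: 20.5
ee_pos: [0.5166, -0.2416, 0.0587]
tcp_rot: [180.0, 0.0, 89.6]
wrist_force: [-2.5, 0.8, 5.2]
opening: 0.0352
grasp_force: 42.1
```

It's on the floor (+5 N). I'll open and retreat straight up.

{"api": "arm_command", "payload": {
  "series": [
    [0,0,0,0],
    [0,0,0,0],
    [0,0,0,0],
    [0,0,0,0],
    [0,0,0,0]
  ],
  "hand": 0.07
}}

```text
time: 21.0
ee_pos: [0.5165, -0.2415, 0.0577]
tcp_rot: [-180.0, -0.0, 89.6]
wrist_force: [0.6, 0.0, 0.5]
opening: 0.0702
grasp_force: 0.0
```

{"api": "arm_command", "payload": {
  "series": [
    [0,0,-0.02,0],
    [0,0,-0.05,0],
    [0,0,-0.09,0],
    [0,0,-0.13,0],
    [-0.03,0,-0.17,0]
  ]
}}

```text
time: 21.5
ee_pos: [0.5165, -0.2696, 0.2299]
tcp_rot: [180.0, -0.0, 89.8]
wrist_force: [1.4, -1.1, 1.0]
opening: 0.0704
grasp_force: 0.0
```

Run:
```python
from h import *
c,K,p,o=cam("wrist")
c,K,p,o=cam("wrist"); cv2.imwrite("pics/w5.png",c["color"])
for n in ["cassette","spare"]: print(n,[(np.round(d["location"]),np.round(ray(d["location"],.006,K,p,o)[:2],4),round(d["confidence"],2)) for d in bot.mark_of("wrist",n)][:3])
delta([.517,-.242,.2])
```

```text
cassette [(array([318., 172.]), array([ 0.5151, -0.242 ]), 0.85)]
spare [(array([318.,  87.]), array([ 0.5169, -0.1543]), 0.74)]
t 21.7 pos [ 0.5166 -0.2722  0.2284] rot [1.7992e+02 4.0000e-02 8.9540e+01] f [ 0.   1.4 -0.4] delta [0.0302 0.0001 0.0284] turn 0 q6 62.7
```

View pics/w5.png

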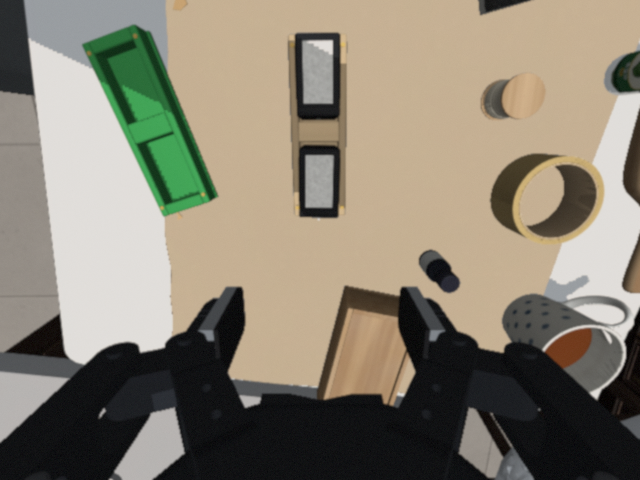

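The cassette stands upright in the pocket at (319,181), in line with the spare at (318,75). The network puts it at (0.515,-0.242), within 2 mm of the pocket centre. Nothing touches it, so I'm handing in.

```bash
python3 -c "
from h import *
print(bot.job_done())"
```

```text
the job is handed in; nothing more can be done
None
```

I wound the strip back until the drag fell away (about 3 turns), lifted the cassette out without forcing it, stood it upright in the rack's empty pocket with the tongue still out, and handed the job in at about 22 s; no verdict came back.

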